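# Sort the dosing cans by weight and clip the refill card

## Robot

A 6-joint arm with a two-finger parallel gripper is mounted at the origin on a cart in front of the work surface, level with it; the furniture and walls round the work are solid. World frame = base frame: x ahead of the robot, y to its left, z up, the work surface at z = 0. Lengths are in m, angles in rad, forces in N, time in s.
With the tool pointing down it reaches from about 0.35 to 0.775 m from the base axis. Payload 5.5 kg.
Tool frame: the origin (TCP) lies on the centre line of the jaws, within the pads' length; the fingertips stand 11 mm ahead of it and the grasp point (between the pads) lies 8 mm behind it; z points along the fingers, y is the line along which they close (so a half turn about z gives the same grasp; the last joint's range is limited). The gripper opens to 85 mm and grips with 20 to 120 N. Pads are 22 mm wide; open, the fingers measure 114 mm over their backs; the gripper's body (76 mm by 85 mm) begins 54 mm behind the grasp point. The pads swing forward as they close: fully open they stand 13 mm farther back than shut.
Start: joints at [-1.393, 0.313, 0.046, 1.304, 0, 1.431], TCP at [0.18, -0.546, 0.242] pointing down, gripper open.
Joint ranges: [-2.76, 2.76], [-0.86, 1.69], [-1.03, 1.26], [-2.2, 2.34], [-1.47, 1.5], [-3.14, 3.14]. Speed limits (rad/s): [2.57, 2.57, 3.14, 3.14, 3.14, 3.14].

## Interface

Orientations are given as a unit quaternion [w, x, y, z].
In Python, from workcell import get_state, eyes, env gives the robot as it stands.
- The arm moves only by the shell command python3 -m inch 'ROWS' [OPENING] [FORCE]. ROWS is JSON, one flat list of numbers, 4 for each row, row after row: the shift along the tool's x, y, z in cm, then the turn about the tool's z in rad. A call has exactly 5 rows; each row shifts and turns the commanded pose from where the row before left it, along the tool's axes as they then stand; what a row does not reach is not made up. A row lasts 1/12 s, in which the tool goes at most 41.7 mm and 7.16 degrees, less where a joint would pass 70% of its speed; a pose out of reach is approached as far as the arm can. A call is refused whole if a number of a shift passes 4.17 or a number of a turn 0.125, either way. A call with a gripper value outside its range is refused whole. OPENING is the opening, from -1 (shut) to 1 (fully open), set as the call begins (- or left out, the last holds). The fingers move at their own pace and stop on an object; FORCE is the grip in N (left out, the last holds). Time passes only in rows, so rows that do not move let the fingers close, or fill a call up. It gives the time, the measured TCP pose, the force, the opening and the grip force at its end, in the units of the state.
- get_state(): the state, without advancing time (a new reading comes with each control period).
- eyes.read_camera(name): name is "scene" or "top" or "wrist"; returns the picture (480x640x3 uint8, red, green, blue); there is no depth.
- eyes.camera_info(name): a dict with "fovy" (degrees; the focal length in pixels is half the picture's height over the tangent of half this angle, whatever the lens; pixels are square), "cx", "cy" (the principal point, pixels), "xyz" and "orientation" of the camera in the world. Camera axes: x right, y down, z forward; pixel columns grow to the right and rows downward; lengths in m; the calibration is good to about 2 mm. A picture is of the moment at which its call begins: read the wrist's pose just before it. camera_info takes no time and is no camera call; for the wrist camera it gives the pose at the moment of the call.
- env.hand_in(): hands the job in; it is judged then, once.
The state is a dict: "clock": time; "joint_pos": joint angles; "qvel": joint speeds; "tau": joint torques, N m; "tcp_pos": TCP position; "orientation": TCP orientation; "wrist_force": force on the tool from outside, world axes, zero at the start; "ft_torque": the same for the moment, N m; "finger_gap": finger opening in m; "grip_force": force on a finger pad.
Only numpy, scipy, OpenCV 4.12 (cv2) and the standard library are available. Lean on these libraries where they do the work, as an engineer would, in place of code of your own. Each camera call takes 0.05 s, during which the arm holds its last target. There are 200 camera calls.

## Task

Some of the dosing cans on the riser are running low, which only their weight tells: every can that weighs less than about 300 g must stand upright in the refill tray, the fuller ones upright on the riser. When all the cans are sorted, slide the refill card flat under the clipboard's sprung clip, straight and fully home against the hidden stops, and leave it held there; don't disturb the stapler or the loose jar.

Things in the scene. Friction and masses are not known exactly. Their poses are not given: they have to be found in the camera images.
- can_a: closed steel dosing can, 66 mm diameter, 75 mm high, with a fixed bow handle over its lid; all look alike (a filled one weighs 450 g, an empty one 140 g). Origin: centre of its underside, z up. The handle's grip is a straight round bar 10 mm thick, 42 mm long, along the can's y axis, its centre 108 mm above the origin, 28 mm free below it. May be absent
- can_b: closed steel dosing can, 66 mm diameter, 75 mm high, with a fixed bow handle over its lid; all look alike (a filled one weighs 450 g, an empty one 140 g). Origin: centre of its underside, z up. The handle's grip is a straight round bar 10 mm thick, 42 mm long, along the can's y axis, its centre 108 mm above the origin, 28 mm free below it. May be absent
- can_c: closed steel dosing can, 66 mm diameter, 75 mm high, with a fixed bow handle over its lid; all look alike (a filled one weighs 450 g, an empty one 140 g). Origin: centre of its underside, z up. The handle's grip is a straight round bar 10 mm thick, 42 mm long, along the can's y axis, its centre 108 mm above the origin, 28 mm free below it. May be absent
- can_d: closed steel dosing can, 66 mm diameter, 75 mm high, with a fixed bow handle over its lid; all look alike (a filled one weighs 450 g, an empty one 140 g). Origin: centre of its underside, z up. The handle's grip is a straight round bar 10 mm thick, 42 mm long, along the can's y axis, its centre 108 mm above the origin, 28 mm free below it. May be absent
- can_e: closed steel dosing can, 66 mm diameter, 75 mm high, with a fixed bow handle over its lid; all look alike (a filled one weighs 450 g, an empty one 140 g). Origin: centre of its underside, z up. The handle's grip is a straight round bar 10 mm thick, 42 mm long, along the can's y axis, its centre 108 mm above the origin, 28 mm free below it. May be absent
- can_f: closed steel dosing can, 66 mm diameter, 75 mm high, with a fixed bow handle over its lid; all look alike (a filled one weighs 450 g, an empty one 140 g). Origin: centre of its underside, z up. The handle's grip is a straight round bar 10 mm thick, 42 mm long, along the can's y axis, its centre 108 mm above the origin, 28 mm free below it. May be absent
- riser: fixed low plywood stand on which the cans start: flat deck 190 mm (x) by 300 mm (y), 40 mm above the table, with an edge lip 8 mm above the deck. Origin under its centre at table height, x away from the robot, y along its length. Six cork discs mark can places at x = -43 or +43 mm, y = -94, 0 or +94 mm; a can may stand anywhere on the deck
- tray: refill tray, an open fixed aluminium tray 110 mm (x) by 285 mm (y) outside, walls 3 mm thick, rim 33 mm above the table, floor 3 mm above the table; holds three cans in a row along y, 85 mm apart. Origin under its centre at table height. Empty at the start; never more than three cans belong in it
- clipboard: small hardboard clipboard, fixed flat on the table, 150 mm (x) by 92 mm (y), 5 mm thick. Origin under its centre at table height; x runs along the board towards the clip, the way the card goes in. The clip is on the +x end, 28 mm high above the board; out of sight under its jaw two fixed stop tabs end the card's way, their faces at x = +40 mm
- jaw (a joint): angle of the clip's sprung jaw in rad: 0 with the lip down on the empty board, about 0.1 with the card under it; a spring presses it shut (about 4 N at the lip)
- jaw_lip (a point): middle of the underside of the clip's sprung jaw lip, 52 mm wide, at x = +18 mm of the clipboard, 1 mm above the board when empty. A flared lead-in starts 18 mm before it, 9 mm above the board, so a card sliding flat along the board lifts the jaw with its own edge, at 8 to 15 N of push, then slides on at 5 to 9 N
- card: refill card: a stiff white-faced board 95 mm (x) by 56 mm (y) by 5 mm thick, 40 g, with ruled lines and a hang hole near one end, lying flat on the table. Origin at the centre of its underside, z up; either end may go under the clip
- stapler: grey and black hand stapler, 32 by 137 by 44 mm, lying loose near the work; not to be disturbed
- jar_r1: full glass jar with a lid, 69 mm diameter, 112 mm high, standing loose behind the riser; not to be disturbed
There are look-alikes about, which are no part of the job. Leave any pink look-alike of the can_c alone.

How it is judged:
By the outcome, as a careful person would: the job done as asked, in the order asked, and still so for the second after the job is handed in, with the robot touching nothing.
Of can_b, can_d, can_e, can_f only 2 to 4 are there at a start; the rules pass over those that are not, and their reading is None.
At some moment in a run one of can_a, can_b, can_c, can_d, can_e, can_f may be knocked a few centimetres aside while the robot is not near it.
Once in a run the grip may slacken for a moment while it holds something.
It also fails if it takes over 200 s, if anything falls off the work surface, if the arm or the gripper's body presses on something with over 40 N, if the wrist force passes 120 N, or if a joint passes its speed limit or range.

## Working session

There is one attempt and no reset: what is moved stays moved. The work goes in short steps, Python scripts to look and compute and a shell command to move; the robot and the scene stay as the last step left them, time stands still between calls to the robot, and variables do not carry over. Pictures are saved under pics/ and viewed, at most 14 in all, crops included, and the job is handed in when it is done.

```bash
ls; mkdir -p pics; python3 - <<'E'
from workcell import get_state, eyes, env
import cv2
print(get_state())
for n in("scene","top","wrist"):
    i=eyes.camera_info(n);print(n,i)
    cv2.imwrite(f"pics/{n}0.png",eyes.read_camera(n)[:,:,::-1])
E
```

```text
pics
{'clock': 0.0, 'joint_pos': array([-1.39260634e+00,  3.14039995e-01,  4.49718846e-02,  1.30361936e+00,
        1.21915180e-05,  1.43121095e+00]), 'qvel': array([ 1.34208606e-05,  1.52371742e-03, -1.13603995e-03,  1.70895276e-03,
        7.17267780e-04,  9.72868549e-04]), 'tau': array([ 1.33803071e-03, -4.80628896e+01,  2.98532528e+01,  1.94229040e-02,
        1.41403989e-04,  5.58739956e-06]), 'tcp_pos': array([ 0.17957347, -0.54571179,  0.24138344]), 'orientation': array([-9.45511149e-04,  9.87403445e-01,  1.58219921e-01, -1.21559166e-05]), 'wrist_force': array([-0.12620352, -0.16637033, -1.08445354]), 'ft_torque': array([-0.00749826,  0.02124368, -0.01185657]), 'grip_force': 0.0, 'finger_gap': 0.08523921127146909}
scene {'fovy': 50.0388467881655, 'cx': 319.25749560147415, 'cy': 241.501670058639, 'xyz': array([-0.05447852,  0.8485072 ,  1.33500549]), 'orientation': array([ 0.09729145, -0.24272054,  0.89638282, -0.35793709])}
top {'fovy': 52.000824279526334, 'cx': 320.77840319747736, 'cy': 245.85998108876566, 'xyz': array([ 0.28140579, -0.18471236,  1.6981891 ]), 'orientation': array([-0.05559297,  0.71484988, -0.69453512,  0.05932984])}
wrist {'fovy': 69.18283310465962, 'cx': 322.92917796892596, 'cy': 241.5243243890817, 'xyz': array([ 0.25876566, -0.52050265,  0.3732204 ]), 'orientation': array([ 0.13204852,  0.79884551, -0.57888231, -0.0964589 ])}
```

View pics/top0.png

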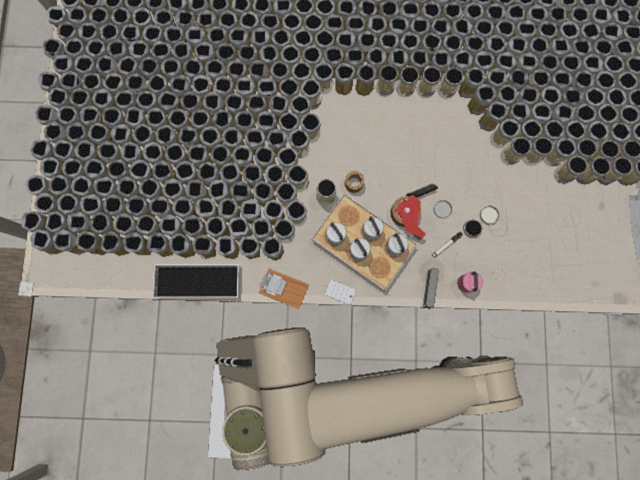

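View pics/scene0.png

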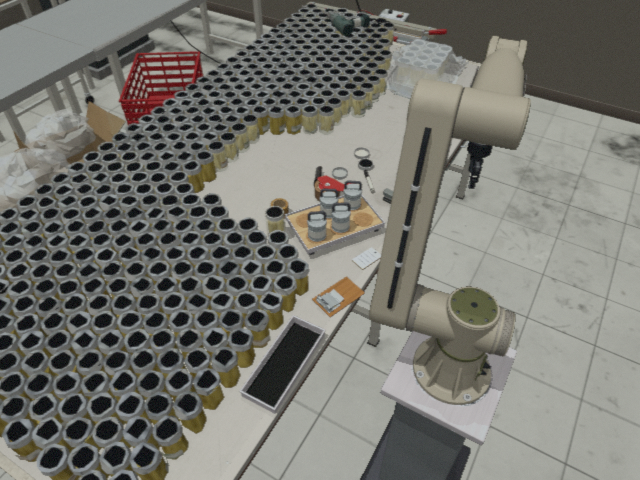

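The top view shows four white cans at (336,232), (374,226), (361,248) and (397,243). It also shows the riser (365,244), tray (197,281), clipboard (284,288), card (340,291), stapler (430,287), jar (326,187) and pink look-alike (470,282). I'll enlarge the work area from both cameras.

```bash
cat > h.py <<'E'
import numpy as np, cv2
from scipy.spatial.transform import Rotation as R
from workcell import get_state, eyes, env
def ray(i,u,v):
    f=240/np.tan(np.radians(i["fovy"])/2); w,x,y,z=i["orientation"]
    d=R.from_quat([x,y,z,w]).apply([(u-i["cx"])/f,(v-i["cy"])/f,1.])
    return np.array(i["xyz"]),d
def plane(i,u,v,z):
    o,d=ray(i,u,v); return o+d*(z-o[2])/d[2]
def tri(rays):
    A=np.zeros((3,3));b=np.zeros(3)
    for o,d in rays:
        d=d/np.linalg.norm(d);P=np.eye(3)-np.outer(d,d);A+=P;b+=P@o
    p=np.linalg.solve(A,b)
    return p,[np.linalg.norm(np.cross(p-o,d/np.linalg.norm(d))) for o,d in rays]
def toolyaw(s=None):
    s=s or get_state(); w,x,y,z=s["orientation"]
    m=R.from_quat([x,y,z,w]).as_matrix(); return m
E
python3 - <<'E'
import cv2,numpy as np
t=cv2.imread("pics/top0.png");s=cv2.imread("pics/scene0.png")
a=cv2.resize(t[180:310,150:490],(800,306),interpolation=3)
b=cv2.resize(s[180:310,220:400][:, :],(408,294),interpolation=3)
c=cv2.resize(s[270:420,230:370],(274,294),interpolation=3)
o=np.zeros((600,800,3),np.uint8);o[:306]=a;o[306:,:408]=b;o[306:,408:682]=c
cv2.imwrite("pics/c1.png",o)
E
```

```text
(no output)
```

View pics/c1.png

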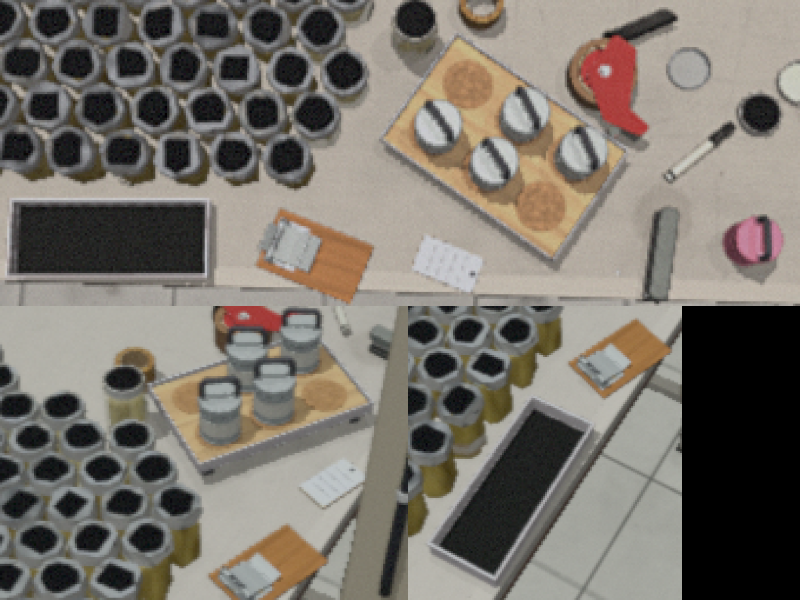

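The crop shows four grey cans on the riser with dark bow handles and the near right and far left discs free. The pink can at (470,282) in the top view is the look-alike. The jar is the glass one at (326,187). The clip is on the left (+y) end of the board. Next I'll segment and measure.

```bash
cat > m1.py <<'E'
from h import *
t=cv2.imread("pics/top0.png");s=cv2.imread("pics/scene0.png")
it=eyes.camera_info("top");isc=eyes.camera_info("scene")
def blobs(img,mask,roi,amin,amax,name,it,zs):
    x0,y0,x1,y1=roi;m=np.zeros_like(mask);m[y0:y1,x0:x1]=mask[y0:y1,x0:x1]
    cs,_=cv2.findContours(m,cv2.RETR_EXTERNAL,cv2.CHAIN_APPROX_NONE)
    for c in cs:
        a=cv2.contourArea(c)
        if amin<=a<=amax:
            r=cv2.minAreaRect(c);bp=cv2.boxPoints(r)
            print(name,"c",np.round(r[0],1),"sz",np.round(r[1],1),"area",a)
            print("   ",np.round(plane(it,*r[0],zs)[:2],4),"corners",[np.round(plane(it,*p,zs)[:2],3).tolist() for p in bp])
g=cv2.cvtColor(t,cv2.COLOR_BGR2GRAY);h=cv2.cvtColor(t,cv2.COLOR_BGR2HSV)
dark=((g<75)*255).astype(np.uint8)
blobs(t,dark,(322,210,412,262),8,200,"bar",it,.148)
wood=((h[...,1]>80)*255).astype(np.uint8)
k=np.ones((3,3),np.uint8)
wood2=cv2.morphologyEx(((h[...,1]>75)|(g<75)).astype(np.uint8)*255,cv2.MORPH_CLOSE,np.ones((15,15)))
blobs(t,wood2,(308,190,420,298),2000,9000,"deck",it,.04)
blobs(t,wood,(255,262,312,312),100,3000,"board",it,.005)
blobs(t,((g>190)*255).astype(np.uint8),(320,272,362,310),100,900,"card",it,.005)
blobs(t,dark,(148,260,244,304),800,9000,"trayfloor",it,.003)
gs=cv2.cvtColor(s,cv2.COLOR_BGR2GRAY)
blobs(s,((gs<75)*255).astype(np.uint8),(300,175,365,235),8,400,"sbar",isc,.148)
E
python3 m1.py
```

```text
bar c [360.6 246.9] sz [18.3  3. ] area 22.5
    [ 0.5362 -0.3165] corners [[0.558, -0.296], [0.564, -0.304], [0.515, -0.337], [0.509, -0.329]]
bar c [399.1 242.4] sz [18.8  3.4] area 21.0
    [ 0.5544 -0.4396] corners [[0.58, -0.422], [0.584, -0.433], [0.529, -0.457], [0.525, -0.447]]
bar c [336.8 231.6] sz [19.7  2.7] area 18.0
    [ 0.5838 -0.2396] corners [[0.608, -0.218], [0.613, -0.225], [0.56, -0.261], [0.555, -0.254]]
bar c [374.4 225.3] sz [18.8  2.6] area 18.0
    [ 0.608  -0.3598] corners [[0.634, -0.343], [0.638, -0.35], [0.582, -0.377], [0.579, -0.369]]
bar c [395.7 219.6] sz [20.6  5.5] area 34.5
    [ 0.6289 -0.4283] corners [[0.648, -0.4], [0.66, -0.413], [0.61, -0.457], [0.598, -0.443]]
deck c [366.5 239. ] sz [ 98. 105.] area 6114.0
    [ 0.5821 -0.3455] corners [[0.75, -0.161], [0.761, -0.526], [0.419, -0.525], [0.409, -0.171]]
board c [283.4 288.4] sz [43.5 26.4] area 651.5
    [ 0.4077 -0.0657] corners [[0.391, 0.02], [0.476, -0.01], [0.424, -0.151], [0.34, -0.121]]
card c [340.  291.5] sz [26.8 15.2] area 349.0
    [ 0.4025 -0.2602] corners [[0.394, -0.208], [0.
[... 203 characters left out ...]
  215.5] sz [ 7. 18.] area 19.0
    [ 0.5828 -0.2248] corners [[0.618, -0.224], [0.565, -0.255], [0.548, -0.225], [0.6, -0.195]]
sbar c [340.9 207. ] sz [ 6.9 18.2] area 21.0
    [ 0.5338 -0.3017] corners [[0.568, -0.299], [0.517, -0.335], [0.5, -0.305], [0.55, -0.269]]
sbar c [327.4 193.3] sz [ 8.5 23.6] area 49.5
    [ 0.6085 -0.34  ] corners [[0.652, -0.329], [0.59, -0.387], [0.565, -0.35], [0.626, -0.294]]
sbar c [352.  185.5] sz [ 7. 16.] area 10.5
    [ 0.5538 -0.4206] corners [[0.588, -0.423], [0.538, -0.452], [0.521, -0.418], [0.569, -0.39]]
sbar c [315.8 178. ] sz [ 3.7 10. ] area 13.5
    [ 0.6859 -0.3916] corners [[0.693, -0.371], [0.695, -0.419], [0.679, -0.413], [0.677, -0.364]]
```

```bash
python3 -m inch '[3.6,-1,-0.5,0,3.6,-1,-0.5,0,3.6,-1,-0.5,0,3.6,-1,-0.5,0,3.6,-1,-0.5,0]' 0 60
python3 -m inch '[3.6,-1,-0.5,0,3.6,-1,-0.5,0,3.6,-1,-0.5,-0.1,0,0,0,-0.1,0,0,0,-0.08]'
python3 -m inch '[0,0,0,0,0,0,0,0,0,0,0,0,0,0,0,0,0,0,0,0]'
python3 - <<'E'
from h import *
s=get_state();i=eyes.camera_info("wrist");im=eyes.read_camera("wrist")
cv2.imwrite("pics/w1.png",im[:,:,::-1])
import pickle;pickle.dump(i,open("pics/w1.pkl","wb"))
print(s["tcp_pos"],s["orientation"],i, ray(i,i["cx"],i["cy"])[1],s["clock"])
E
```

```text
clock: 0.57
tcp_pos: [0.336, -0.4413, 0.2673]
orientation: [-0.0, 0.987, 0.158, -0.0]
wrist_force: [0.8, -0.1, 0.1]
finger_gap: 0.0426
grip_force: 0.0
clock: 0.98
tcp_pos: [0.4303, -0.3785, 0.2823]
orientation: [0.0, 0.954, 0.299, 0.0]
wrist_force: [-0.6, -0.2, 0.9]
finger_gap: 0.0428
grip_force: 0.0
clock: 1.4
tcp_pos: [0.4278, -0.3806, 0.2822]
orientation: [-0.0, 0.956, 0.294, -0.0]
wrist_force: [0.2, -0.3, 0.9]
finger_gap: 0.0427
grip_force: 0.0
[ 0.42776454 -0.38064286  0.2822285 ] [-4.53930430e-05  9.55949059e-01  2.93532610e-01 -3.65392577e-05] {'fovy': 69.18283310465962, 'cx': 322.92917796892596, 'cy': 241.5243243890817, 'xyz': array([ 0.49675767, -0.33443085,  0.41393271]), 'orientation': array([ 0.14468014,  0.87127082, -0.46269056, -0.07663072])} [-0.26741649 -0.18119856 -0.94639078] 1.4
```

View pics/w1.png

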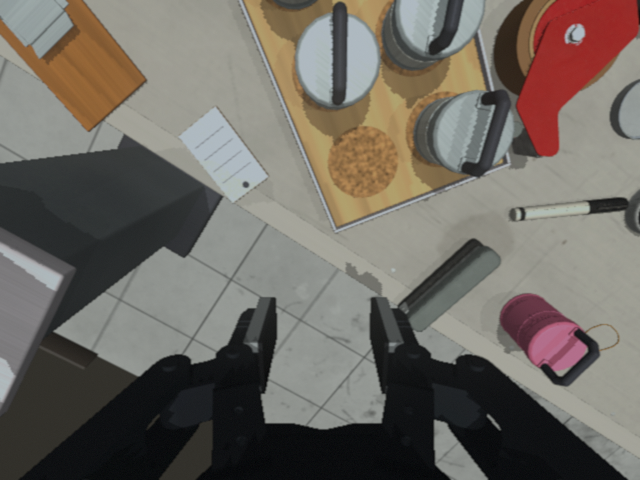

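The wrist view shows A's bar running from (340,5) to (339,102), B's bar from (497,92) to (476,172), the free disc at (363,161), and the card with its hole at (246,184).

```bash
cat > m2.py <<'E'
from h import *
import pickle
i=pickle.load(open("pics/w1.pkl","rb"));it=eyes.camera_info("top")
for n,a,b,t in(("A",(341,8),(339,100),(360.6,246.9)),("B",(497,95),(476,170),(399.1,242.4))):
    p=plane(i,*a,.148);q=plane(i,*b,.148);c=((a[0]+b[0])/2,(a[1]+b[1])/2)
    print(n,(p+q)/2,np.linalg.norm(p-q),"yaw",np.degrees(np.arctan2(*(p-q)[1::-1])),"tri",tri([ray(i,*c),ray(it,*t)]))
    
print("disc",plane(i,363,161,.04), "deck corner",plane(i,337,230,.04+.008),plane(i,508,163,.048))
print("card",[plane(i,*p,.005).round(4) for p in((217,107),(180,136),(234,202),(268,174))])
E
python3 m2.py
```

```text
A [ 0.53919697 -0.31989398  0.148     ] 0.05608341401021267 yaw 33.574323708867716 tri (array([ 0.5414536 , -0.31821599,  0.12825462]), [np.float64(0.001826896779485916), np.float64(0.0018268967794857675)])
B [ 0.55727703 -0.43752687  0.148     ] 0.05280962322972109 yaw 26.00700570267369 tri (array([ 0.55779553, -0.44032437,  0.14070367]), [np.float64(0.0019654770992247788), np.float64(0.001965477099224863)])
disc [ 0.48888352 -0.39081204  0.04      ] deck corner [ 0.41309814 -0.40980794  0.048     ] [ 0.57121446 -0.51475033  0.048     ]
card [array([ 0.4453, -0.2292,  0.005 ]), array([ 0.3951, -0.2092,  0.005 ]), array([ 0.363 , -0.2967,  0.005 ]), array([ 0.4142, -0.3132,  0.005 ])]
```

```bash
python3 -m inch '[4,0.4,1,0,4,0.4,1,0,4,0.4,1,0,0.7,0,1,0,0,0,1,0]'
python3 -m inch '[0,0,0,0,0,0,0,0,0,0,0,0,0,0,0,0,0,0,0,0]'
cat > look.py <<'E'
from h import *
import sys,pickle
n=sys.argv[1];s=get_state();i=eyes.camera_info("wrist");im=eyes.read_camera("wrist")[:,:,::-1]
cv2.imwrite(f"pics/{n}.png",im);pickle.dump(i,open(f"pics/{n}.pkl","wb"))
m=toolyaw(s);print(s["tcp_pos"],"yaw",np.degrees(np.arctan2(m[1,0],m[0,0])),s["clock"])
E
python3 look.py w2
```

```text
clock: 1.87
tcp_pos: [0.5417, -0.3172, 0.2312]
orientation: [-0.0, 0.955, 0.296, 0.0]
wrist_force: [-0.2, -0.1, -0.2]
finger_gap: 0.0427
grip_force: 0.0
clock: 2.28
tcp_pos: [0.5394, -0.3198, 0.2334]
orientation: [0.001, 0.956, 0.294, 0.0]
wrist_force: [-0.3, 0.0, 0.1]
finger_gap: 0.0426
grip_force: 0.0
[ 0.53944211 -0.3197622   0.23341992] yaw 34.152716204267996 2.2833
```

View pics/w2.png

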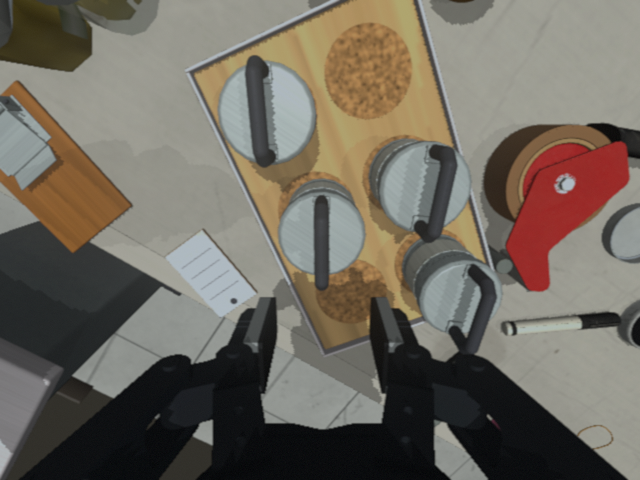

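The second wrist view shows A's bar from (322,198) to (322,287), C's from (256,60) to (263,162) and D's from (448,150) to (427,237). B's bar is near (482,310). The free discs are at (368,70) and (350,292), and the tray is out of view. All the cans stand upright.

```bash
python3 - <<'E'
from h import *
import pickle
a=pickle.load(open("pics/w1.pkl","rb"));b=pickle.load(open("pics/w2.pkl","rb"));t=eyes.camera_info("top")
for n,p,q in(("A near",(339,100),(322,285)),("A far",(341,8),(322,200)),("B far",(497,95),(488,273)),("disc",(363,161),(350,293)),("deck corner",(337,230),(326,353)),("B near",(476,170),(470,348)),("D near",(437,48),(427,237))):
    print(n,tri([ray(a,*p),ray(b,*q)])[0].round(4))
print("disc far top/wrist",tri([ray(b,368,70),ray(t,150+469/2.353,180+83/2.353)]))
for n,p,q in(("A",(322,200),(322,285)),("C",(256,62),(263,160)),("D",(448,152),(427,235))):
    P=plane(b,*p,.148);Q=plane(b,*q,.148);print(n,(P+Q)/2,np.degrees(np.arctan2(*(P-Q)[1::-1])))
print([plane(b,*p,.048).round(3) for p in((187,70),(326,353),(418,0),(494,275))],plane(b,368,70,.04))
E
```

```text
A near [ 0.5165 -0.3353  0.1377]
A far [ 0.5669 -0.3018  0.1296]
B far [ 0.5889 -0.4346  0.1262]
disc [ 0.4887 -0.3892  0.047 ]
deck corner [ 0.4117 -0.4111  0.0419]
B near [ 0.536  -0.4539  0.1419]
D near [ 0.5857 -0.3752  0.1332]
disc far top/wrist (array([ 0.66268682, -0.28311517,  0.04796668]), [np.float64(0.0017836019340261003), np.float64(0.0017836019340259702)])
A [ 0.54525861 -0.31581659  0.148     ] 34.025271366589195
C [ 0.5922528  -0.24005093  0.148     ] 35.074071410907
D [ 0.61313987 -0.35761468  0.148     ] 25.84393220216699
[array([ 0.58 , -0.158,  0.048]), array([ 0.415, -0.409,  0.048]), array([ 0.725, -0.285,  0.048]), array([ 0.585, -0.496,  0.048])] [ 0.6650395  -0.28181342  0.04      ]
```

Two-view heights come out at about 0.13–0.14 for the bars and 0.042–0.048 for the deck, against 0.148 and 0.040 from the text. TCP z of 0.137 suits both readings. I'll grasp can A and weigh it.

```bash
cat > wt.py <<'E'
from h import *
s=get_state();print("z",s["tcp_pos"][2],"f",s["wrist_force"].round(2),"gap",s["finger_gap"],"grip",s["grip_force"])
E
N='[0,0,0,0,0,0,0,0,0,0,0,0,0,0,0,0,0,0,0,0]'
python3 -m inch '[0.4,0,2,0,0,0,2,0,0,0,2,0,0,0,2,0,0,0,1.6,0]' | grep -E 'pos|force|clock'
python3 -m inch '[0,0,0,0,0,0,0,0,0,0,0,0,0,0,0,0,0,0,0,0]' -1 60
python3 -m inch '[0,0,0,0,0,0,0,0,0,0,0,0,0,0,0,0,0,0,0,0]'
python3 -m inch '[0,0,-1,0,0,0,-1,0,0,0,-1,0,0,0,0,0,0,0,0,0]'| grep -E 'pos|force|gap'
python3 -m inch '[0,0,0,0,0,0,0,0,0,0,0,0,0,0,0,0,0,0,0,0]'| grep -E 'pos|force|gap'
python3 -m inch '[0,0,0,0,0,0,0,0,0,0,0,0,0,0,0,0,0,0,0,0]'| grep -E 'pos|force|gap'
python3 -m inch '[0,0,0,0,0,0,0,0,0,0,0,0,0,0,0,0,0,0,0,0]'| grep -E 'pos|force|gap'
```

```text
clock: 2.75
tcp_pos: [0.5428, -0.3166, 0.1353]
wrist_force: [-0.4, 0.2, 0.4]
grip_force: 0.0
clock: 3.17
tcp_pos: [0.5437, -0.3169, 0.1375]
orientation: [0.001, 0.956, 0.294, 0.0]
wrist_force: [-0.4, -0.2, 0.5]
finger_gap: 0.0077
grip_force: 58.6
clock: 3.58
tcp_pos: [0.5437, -0.3166, 0.1373]
orientation: [0.001, 0.956, 0.295, 0.0]
wrist_force: [-1.0, 2.0, 6.0]
finger_gap: 0.0083
grip_force: 59.1
tcp_pos: [0.5439, -0.317, 0.1674]
wrist_force: [-0.4, -0.1, -2.3]
finger_gap: 0.0079
grip_force: 58.9
tcp_pos: [0.5431, -0.3163, 0.1659]
wrist_force: [0.8, 0.4, -3.2]
finger_gap: 0.0079
grip_force: 58.9
tcp_pos: [0.5433, -0.3165, 0.1663]
wrist_force: [-0.0, 0.3, -3.3]
finger_gap: 0.0082
grip_force: 58.9
tcp_pos: [0.5433, -0.3165, 0.1663]
wrist_force: [-0.3, -0.0, -2.5]
finger_gap: 0.0081
grip_force: 58.9
```

```bash
cat > wt.py <<'E'
from h import *
F=[];T=[]
for k in range(8):
    eyes.read_camera("wrist");s=get_state();F.append(s["wrist_force"]);T.append(s["tau"])
F=np.array(F);print("mean",F.mean(0).round(2),"sd",F.std(0).round(2),"tau",np.mean(T,0).round(3),"M",s["ft_torque"].round(3),"q",s["joint_pos"].round(3),s["tcp_pos"].round(4),s["clock"])
E
python3 wt.py
```

```text
mean [ 0.26  0.1  -2.52] sd [0.38 0.38 0.43] tau [-0.0000e+00 -5.6185e+01  3.0164e+01  4.0000e-03 -7.0000e-03  0.0000e+00] M [ 0.023 -0.011 -0.033] q [-0.655  0.446  0.055  1.179 -0.     1.889] [ 0.5433 -0.3165  0.1663] 5.65
```

```bash
python3 -m inch '[0,0,1,0,0,0,1,0,0,0,0.9,0,0,0,0,0,0,0,0,0]' | grep -E 'pos|force|clock'
python3 -m inch '[0,0,0,0,0,0,0,0,0,0,0,0,0,0,0,0,0,0,0,0]' 0 60 | grep -E 'pos|force|clock|gap'
python3 -m inch '[0,0,-1,0,0,0,-1,0,0,0,-0.9,0,0,0,0,0,0,0,0,0]'| grep -E 'pos|force|gap'
python3 wt.py
```

```text
clock: 6.07
tcp_pos: [0.5432, -0.3164, 0.1364]
wrist_force: [0.1, 0.2, -0.5]
grip_force: 61.0
clock: 6.48
tcp_pos: [0.5433, -0.3165, 0.1374]
wrist_force: [0.4, 0.3, 0.6]
finger_gap: 0.0425
grip_force: 0.0
tcp_pos: [0.544, -0.317, 0.1679]
wrist_force: [0.1, -0.1, -0.7]
finger_gap: 0.0425
grip_force: 0.0
mean [-0.29  0.02  0.02] sd [0.38 0.24 0.41] tau [ 4.0000e-03 -5.4939e+01  2.9370e+01 -0.0000e+00 -0.0000e+00  0.0000e+00] M [-0.035 -0.033 -0.018] q [-0.655  0.447  0.054  1.179 -0.     1.889] [ 0.5431 -0.3163  0.1659] 7.3
```

```bash
python3 -m inch '[0,0,-2,0,0,0,-2,0,-1.4,2.8,0,0,-1.4,2.8,0,0,-1.4,2.8,0,0]' | grep -E 'pos|force|clock'
python3 -m inch '[-1.4,2.8,0,0,0,0,0,0.07,0,0,0,0.07,0,0,0,0,0,0,0,0]' | grep -E 'pos|force|clock|gap'
python3 look.py w3; python3 - <<'E'
from h import *
import pickle
b=pickle.load(open("pics/w3.pkl","rb"));im=cv2.imread("pics/w3.png");g=cv2.cvtColor(im,6)
m=np.zeros_like(g);m[60:330,285:362]=(g[60:330,285:362]<70)*255
cs,_=cv2.findContours(m,0,1)
for c in cs:
    if cv2.contourArea(c)>150:
        r=cv2.minAreaRect(c);bp=cv2.boxPoints(r)
        e=sorted(bp.tolist(),key=lambda p:p[1]);P=plane(b,*(np.add(e[0],e[1])/2),.14);Q=plane(b,*(np.add(e[2],e[3])/2),.14)
        print(r,(P+Q)/2,np.degrees(np.arctan2(*(P-Q)[1::-1])))
E
```

```text
clock: 7.72
tcp_pos: [0.5564, -0.4102, 0.2073]
wrist_force: [0.3, -0.9, 0.5]
grip_force: 0.0
clock: 8.13
tcp_pos: [0.5599, -0.4406, 0.2058]
wrist_force: [-0.4, 0.2, 0.1]
finger_gap: 0.0427
grip_force: 0.0
[ 0.55989796 -0.44057105  0.20584576] yaw 26.33000671896938 8.1333
((324.9593200683594, 260.52557373046875), (15.861027717590332, 105.12262725830078), 1.5275253057479858) [ 0.56200361 -0.44132089  0.14      ] 24.94078756903225
```

```bash
python3 -m inch '[0.2,0,2,0,0,0,2,0,0,0,2,0,0,0,0.9,0,0,0,0,0]' | grep -E 'pos|force|clock'
python3 -m inch '[0,0,0,0,0,0,0,0,0,0,0,0,0,0,0,0,0,0,0,0]' -1 60 | grep -E 'gap|force'
python3 -m inch '[0,0,-1,0,0,0,-1,0,0,0,-0.9,0,0,0,0,0,0,0,0,0]' | grep -E 'gap|force|pos'
python3 wt.py
python3 -m inch '[0,0,1,0,0,0,1,0,0,0,0.9,0,0,0,0,0,0,0,0,0]' | grep -E 'pos|force|clock'
python3 -m inch '[0,0,0,0,0,0,0,0,0,0,0,0,0,0,0,0,0,0,0,0]' 0 60 | grep -E 'pos|force|clock|gap'
python3 -m inch '[0,0,-1,0,0,0,-1,0,0,0,-0.9,0,0,0,0,0,0,0,0,0]'| grep -E 'pos|force|gap'
python3 wt.py
```

```text
clock: 8.6
tcp_pos: [0.5607, -0.438, 0.1346]
wrist_force: [0.1, 0.3, -0.8]
grip_force: 0.0
wrist_force: [-0.1, 0.4, 5.5]
finger_gap: 0.0079
grip_force: 58.6
tcp_pos: [0.5622, -0.4401, 0.1672]
wrist_force: [0.3, -0.0, -4.0]
finger_gap: 0.0082
grip_force: 58.7
mean [ 0.18  0.09 -4.52] sd [0.51 0.35 0.64] tau [-0.000e+00 -6.732e+01  3.178e+01  5.000e-03 -1.400e-02 -0.000e+00] M [ 0.011 -0.009  0.016] q [-0.776  0.617  0.336  1.29  -0.     1.907] [ 0.5617 -0.4395  0.1658] 9.8333
clock: 10.25
tcp_pos: [0.562, -0.4394, 0.1373]
wrist_force: [0.5, 1.5, 0.9]
grip_force: 61.9
clock: 10.67
tcp_pos: [0.5618, -0.4398, 0.1372]
wrist_force: [0.8, 0.6, 0.3]
finger_gap: 0.0423
grip_force: 0.0
tcp_pos: [0.5625, -0.4403, 0.1681]
wrist_force: [0.5, 0.1, 0.0]
finger_gap: 0.0429
grip_force: 0.0
mean [ 0.19 -0.09 -0.38] sd [0.48 0.53 0.37] tau [ 5.0000e-03 -6.4341e+01  3.0063e+01  2.0000e-03 -0.0000e+00  0.0000e+00] M [-0.    -0.049 -0.01 ] q [-0.776  0.617  0.336  1.29  -0.     1.907] [ 0.5617 -0.4395  0.1658] 11.4833
```

B is full (about 4.2 N) and A is light (about 2.1–2.6 N). D is next.

```bash
cat > bar.py <<'E'
from h import *
import pickle,sys
n=sys.argv[1]
b=pickle.load(open(f"pics/{n}.pkl","rb"));im=cv2.imread(f"pics/{n}.png");g=cv2.cvtColor(im,6)
m=np.zeros_like(g);m[40:330,280:366]=(g[40:330,280:366]<70)*255
cs,_=cv2.findContours(m,0,1)
for c in cs:
    if cv2.contourArea(c)>150:
        r=cv2.minAreaRect(c);bp=cv2.boxPoints(r)
        e=sorted(bp.tolist(),key=lambda p:p[1]);P=plane(b,*(np.add(e[0],e[1])/2),.14);Q=plane(b,*(np.add(e[2],e[3])/2),.14)
        print(r,(P+Q)/2,np.degrees(np.arctan2(*(P-Q)[1::-1])))
E
python3 -m inch '[0,0,-2,0,0,0,-2,0,2,-1.2,0,0,2,-1.2,0,0,2,-1.2,0,0]' | grep -E 'pos|force|clock'
python3 -m inch '[1.9,-1.4,0,0,0,0,0,0,0,0,0,0,0,0,0,0,0,0,0,0]' | grep -E 'pos|force|clock|gap'
python3 look.py w4; python3 bar.py w4
```

```text
clock: 11.9
tcp_pos: [0.6, -0.3809, 0.2067]
wrist_force: [0.7, -0.5, -0.0]
grip_force: 0.0
clock: 12.32
tcp_pos: [0.6102, -0.3607, 0.2062]
wrist_force: [-0.5, 0.8, -0.5]
finger_gap: 0.0427
grip_force: 0.0
[ 0.6101519  -0.36069102  0.20615489] yaw 26.177563493117123 12.3167
((356.0000305175781, 316.5000305175781), (12.020814895629883, 31.819805145263672), 45.0) [ 0.58749409 -0.39612373  0.14      ] -14.140247591123119
((324.52630615234375, 255.99932861328125), (106.09484100341797, 15.468327522277832), 88.49256896972656) [ 0.61476022 -0.36011502  0.14      ] 27.59081123761915
```

```bash
python3 -m inch '[0.4,0,2,0,0,0,2,0,0,0,2,0,0,0,0.9,0,0,0,0,0]' | grep -E 'pos|force|clock'
python3 -m inch '[0,0,0,0,0,0,0,0,0,0,0,0,0,0,0,0,0,0,0,0]' -1 60 | grep -E 'gap|force'
python3 -m inch '[0,0,-1,0,0,0,-1,0,0,0,-0.9,0,0,0,0,0,0,0,0,0]' | grep -E 'gap|force|pos'
python3 wt.py
python3 -m inch '[0,0,1,0,0,0,1,0,0,0,0.9,0,0,0,0,0,0,0,0,0]' | grep -E 'pos|force|clock'
python3 -m inch '[0,0,0,0,0,0,0,0,0,0,0,0,0,0,0,0,0,0,0,0]' 0 60 | grep -E 'pos|force|clock|gap'
python3 -m inch '[0,0,-1,0,0,0,-1,0,0,0,-0.9,0,0,0,0,0,0,0,0,0]'| grep -E 'pos|force|gap'
python3 wt.py
```

```text
clock: 12.78
tcp_pos: [0.6123, -0.3579, 0.1342]
wrist_force: [-0.5, 0.5, -0.9]
grip_force: 0.0
wrist_force: [0.5, -0.6, 4.2]
finger_gap: 0.008
grip_force: 58.6
tcp_pos: [0.6148, -0.3584, 0.1676]
wrist_force: [0.0, 0.6, -1.5]
finger_gap: 0.0076
grip_force: 58.6
mean [ 0.14  0.07 -1.69] sd [0.5  0.54 0.37] tau [ 1.2000e-02 -6.5178e+01  3.0676e+01  7.0000e-03 -3.0000e-03 -0.0000e+00] M [-0.002 -0.007  0.039] q [-0.641  0.612  0.327  1.286 -0.     2.043] [ 0.614  -0.358   0.1658] 14.0167
clock: 14.43
tcp_pos: [0.6146, -0.3583, 0.1374]
wrist_force: [0.6, 0.1, 2.7]
grip_force: 61.5
clock: 14.85
tcp_pos: [0.614, -0.3581, 0.1369]
wrist_force: [0.3, -0.0, 0.6]
finger_gap: 0.0426
grip_force: 0.0
tcp_pos: [0.615, -0.3587, 0.1681]
wrist_force: [-0.4, -0.5, 0.4]
finger_gap: 0.0426
grip_force: 0.0
mean [ 0.12  0.24 -0.14] sd [0.53 0.35 0.83] tau [ 5.0000e-03 -6.4066e+01  3.0045e+01  2.0000e-03 -0.0000e+00  0.0000e+00] M [ 0.04  -0.025 -0.065] q [-0.641  0.612  0.327  1.286 -0.     2.043] [ 0.614  -0.358   0.1658] 15.6667
```

D is light (about 1.6 N). C is next.

```bash
python3 -m inch '[0,0,-2,0,0,0,-2,0,0.7,-2.9,0,0,0.7,-2.9,0,0,0.7,-2.9,0,0]' | grep -E 'pos|force|clock'
python3 -m inch '[0.7,-2.9,0,0,0,0,0,-0.08,0,0,0,-0.08,0,0,0,0,0,0,0,0]' | grep -E 'pos|force|clock|gap'
python3 look.py w5; python3 bar.py w5
```

```text
clock: 16.08
tcp_pos: [0.5944, -0.2705, 0.2063]
wrist_force: [0.6, -0.1, -0.5]
grip_force: 0.0
clock: 16.5
tcp_pos: [0.5881, -0.2416, 0.2064]
wrist_force: [-0.5, -0.5, -0.7]
finger_gap: 0.0425
grip_force: 0.0
[ 0.58806472 -0.24159623  0.20637061] yaw 35.28359676361702 16.5
((344.19000244140625, 312.237060546875), (16.945592880249023, 48.87207794189453), 65.32313537597656) [ 0.56923402 -0.27206719  0.14      ] -27.02054012472182
((323.499755859375, 252.9807586669922), (106.0682144165039, 20.07527732849121), 89.26547241210938) [ 0.59363107 -0.23867889  0.14      ] 35.92298226779314
```

```bash
python3 -m inch '[0.5,0,2,0,0,0,2,0,0,0,2,0,0,0,0.9,0,0,0,0,0]' | grep -E 'pos|force|clock'
python3 -m inch '[0,0,0,0,0,0,0,0,0,0,0,0,0,0,0,0,0,0,0,0]' -1 60 | grep -E 'gap|force'
python3 -m inch '[0,0,-1,0,0,0,-1,0,0,0,-0.9,0,0,0,0,0,0,0,0,0]' | grep -E 'gap|force|pos'
python3 wt.py
python3 -m inch '[0,0,0,0,0,0,0,0,0,0,0,0,0,0,0,0,0,0,0,0]' | grep -E 'gap|force|pos'
```

```text
clock: 16.97
tcp_pos: [0.5905, -0.2384, 0.1344]
wrist_force: [-0.4, 0.0, -0.6]
grip_force: 0.0
wrist_force: [-1.2, 0.5, 3.9]
finger_gap: 0.0081
grip_force: 58.6
tcp_pos: [0.5927, -0.2392, 0.1673]
wrist_force: [0.0, 0.1, -5.0]
finger_gap: 0.0081
grip_force: 58.9
mean [-0.42  0.33 -4.12] sd [0.37 0.36 0.26] tau [ 1.0000e-03 -5.8751e+01  3.1180e+01  0.0000e+00 -2.0000e-03  0.0000e+00] M [-0.005  0.008 -0.026] q [-0.509  0.466  0.084  1.19  -0.     2.015] [ 0.5919 -0.2387  0.1659] 18.2
tcp_pos: [0.5921, -0.2388, 0.1663]
wrist_force: [-0.7, 0.4, -4.1]
finger_gap: 0.0077
grip_force: 58.9
```

C is full. I'll put it back and carry A toward the tray.

```bash
python3 -m inch '[0,0,1,0,0,0,1,0,0,0,0.9,0,0,0,0,0,0,0,0,0]' | grep -E 'pos|force|clock'
python3 -m inch '[0,0,0,0,0,0,0,0,0,0,0,0,0,0,0,0,0,0,0,0]' 0 60 | grep -E 'pos|force|gap'
python3 -m inch '[0,0,-2.5,0,0,0,-2.5,0,0,0,-1.9,0,-2.8,1.2,0,0,-2.8,1.2,0,0]'| grep -E 'pos|force|gap'
python3 -m inch '[-2.8,1.2,0,0,0,0,0,0,0,0,0,0,0,0,0,0,0,0,0,0]'| grep -E 'pos|force|gap'
python3 look.py w6; python3 bar.py w6
```

```text
clock: 19.03
tcp_pos: [0.5924, -0.2389, 0.1377]
wrist_force: [-1.1, -0.1, 2.9]
grip_force: 61.4
tcp_pos: [0.5921, -0.2388, 0.137]
wrist_force: [0.1, -0.2, 0.0]
finger_gap: 0.043
grip_force: 0.0
tcp_pos: [0.5617, -0.2907, 0.2083]
wrist_force: [1.0, -1.7, 0.2]
finger_gap: 0.0425
grip_force: 0.0
tcp_pos: [0.5448, -0.3161, 0.2062]
wrist_force: [-0.5, -0.8, 0.5]
finger_gap: 0.0426
grip_force: 0.0
[ 0.54483896 -0.31609849  0.20620483] yaw 35.44386928936891 20.2833
((316.9998779296875, 265.5072326660156), (15.491127967834473, 105.06143951416016), 0.8303154110908508) [ 0.54133476 -0.31456862  0.14      ] 34.282580310613255
```

```bash
python3 -m inch '[0,-0.2,2,0,0,0,2,0,0,0,2,0,0,0,0.9,0,0,0,0,0]' | grep -E 'pos|force|clock'
python3 -m inch '[0,0,0,0,0,0,0,0,0,0,0,0,0,0,0,0,0,0,0,0]' -1 90 | grep -E 'gap|force'
python3 -m inch '[0,0,-1.5,0,0,0,-3,0,0,0,-3,0,0,0,-3,0,0,0,-3.3,0]' | grep -E 'gap|force|pos'
python3 -m inch '[0.5,-1.5,0,0,0.9,-3,0,0,0.9,-3,0,0,0.9,-3,0,0,0.9,-3,0,0]' | grep -E 'gap|force|pos'
python3 -m inch '[0.9,-3,0,0,0.9,-3,0,0,0.9,-3,0,0,0.9,-3,0,0,0.9,-3,0,0]' | grep -E 'gap|force|pos'
python3 -m inch '[0.9,-3,0,0,0.9,-3,0,0,0.9,-3,0,0,0.5,-1.5,0,0,0,0,0,0]' | grep -E 'gap|force|pos'
python3 look.py w7
```

```text
clock: 20.75
tcp_pos: [0.5424, -0.3133, 0.1346]
wrist_force: [-1.1, 1.0, -0.0]
grip_force: 0.0
wrist_force: [-2.3, 0.7, 6.0]
finger_gap: 0.0071
grip_force: 88.0
tcp_pos: [0.5427, -0.3149, 0.2757]
wrist_force: [0.6, -0.8, -2.7]
finger_gap: 0.0072
grip_force: 88.2
tcp_pos: [0.4977, -0.1803, 0.2749]
wrist_force: [0.4, 0.3, -2.7]
finger_gap: 0.0071
grip_force: 88.2
tcp_pos: [0.4474, -0.0318, 0.2751]
wrist_force: [0.1, 0.3, -2.5]
finger_gap: 0.0073
grip_force: 88.2
tcp_pos: [0.412, 0.0736, 0.2754]
wrist_force: [-0.8, -1.6, -3.0]
finger_gap: 0.0073
grip_force: 88.2
[0.4119929  0.07358218 0.27538354] yaw 35.62262262634214 22.8333
```

View pics/w7.png

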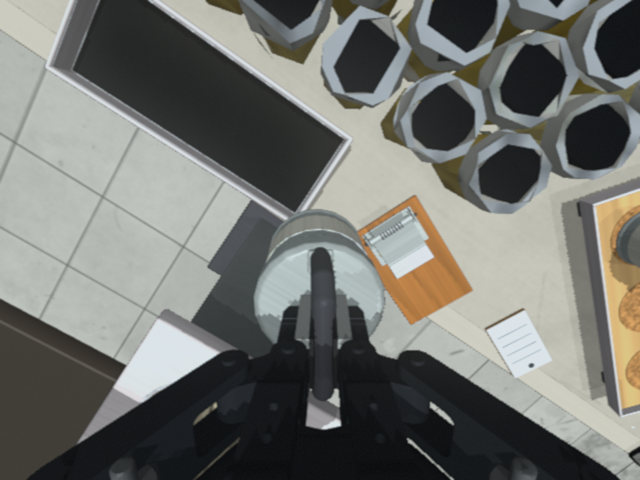

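The wrist view shows A held. The tray rim corners are at (291,219), (351,138) and (47,66). The board corners are (472,290), (414,323), (356,232) and (414,195), with the clip at its upper-left end. The card is at (518,342) with its hole at (531,366).

```bash
python3 - <<'E'
from h import *
import pickle
b=pickle.load(open("pics/w7.pkl","rb"));t=eyes.camera_info("top")
W=[(291,219),(351,138),(47,66)];T=[(238.8,297),(239.2,265),(153.4,299)]
for w,q in zip(W,T): print(plane(b,*w,.033).round(4),plane(t,*q,.033).round(4),tri([ray(b,*w),ray(t,*q)])[0].round(4))
P=[plane(b,*w,.033) for w in W]
print("len",np.linalg.norm(P[0]-P[1]),np.linalg.norm(P[0]-P[2]),"yaw y",np.degrees(np.arctan2(*(P[2]-P[0])[1::-1])),"centre",(P[1]+P[2])/2)
B=[plane(b,*w,.005) for w in((472,290),(414,323),(356,232),(414,195))];print("board",np.round(B,4),np.mean(B,0), np.degrees(np.arctan2(*(B[2]-B[1])[1::-1])))
print("card",[plane(b,*w,.005).round(4) for w in((486,329),(523,309),(552,354),(513,377))])
E
```

```text
[0.3767 0.0917 0.033 ] [0.3723 0.0814 0.033 ] [0.3719 0.0875 0.0092]
[0.4844 0.0895 0.033 ] [0.4807 0.086  0.033 ] [0.4837 0.0884 0.0158]
[0.3666 0.3696 0.033 ] [0.3574 0.3676 0.033 ] [0.3605 0.3748 0.0202]
len 0.10773205337138389 0.2780849146040042 yaw y 92.0920546731208 centre [0.42550747 0.22951505 0.033     ]
board [[ 0.4257 -0.1516  0.005 ]
 [ 0.3454 -0.1228  0.005 ]
 [ 0.4012  0.0164  0.005 ]
 [ 0.4766 -0.0112  0.005 ]] [ 0.41223264 -0.06729918  0.005     ] 68.14721314512131
card [array([ 0.3943, -0.2069,  0.005 ]), array([ 0.4443, -0.2249,  0.005 ]), array([ 0.4181, -0.3084,  0.005 ]), array([ 0.3597, -0.2928,  0.005 ])]
```

```bash
python3 -m inch '[0,0,0,-0.1,0,0,0,-0.1,0,0,0,-0.1,0,0,0,-0.1,0,0,0,0]' | grep -E 'gap|force|pos|ori'
python3 -m inch '[1.5,-0.8,0,0,3,-1.7,0,0,3,-1.7,0,0,3,-1.7,0,0,3,-1.7,0,0]' | grep -E 'gap|force|pos'
python3 -m inch '[3,-1.7,0,0,3,-1.7,0,0,1.9,-0.8,0,0,0,0,0,0,0,0,0,0]' | grep -E 'gap|force|pos|ori'
python3 -m inch '[0,0,2,0,0,0,3.5,0,0,0,3.5,0,0,0,3,0,0,0,2.2,0]' | grep -E 'gap|force|pos|ori'
```

```text
tcp_pos: [0.414, 0.0701, 0.2751]
orientation: [0.0, 0.873, 0.488, -0.0]
wrist_force: [0.4, 0.0, -2.6]
finger_gap: 0.0073
grip_force: 88.2
tcp_pos: [0.4204, 0.2266, 0.2752]
wrist_force: [1.1, -1.2, -2.1]
finger_gap: 0.0072
grip_force: 88.2
tcp_pos: [0.4259, 0.3155, 0.2745]
orientation: [0.0, 0.874, 0.487, -0.001]
wrist_force: [-0.4, -0.4, -2.4]
finger_gap: 0.0071
grip_force: 88.2
tcp_pos: [0.4246, 0.3126, 0.1306]
orientation: [0.0, 0.874, 0.485, -0.002]
wrist_force: [-0.1, -1.3, -1.8]
finger_gap: 0.0071
grip_force: 88.2
```

```bash
python3 -m inch '[-0.2,0,0.8,0,0,0,0.8,0,0,0,0.7,0,0,0,0.3,0,0,0,0,0]' | grep -E 'gap|force|pos'
python3 -m inch '[0,0,0.2,0,0,0,0.2,0,0,0,0,0,0,0,0,0,0,0,0,0]' | grep -E 'gap|force|pos'
```

```text
tcp_pos: [0.4252, 0.3134, 0.1077]
wrist_force: [-0.3, -0.6, -2.0]
finger_gap: 0.0069
grip_force: 88.1
tcp_pos: [0.4247, 0.3136, 0.1035]
wrist_force: [1.1, 0.5, -2.9]
finger_gap: 0.0071
grip_force: 88.1
```

```bash
python3 -m inch '[0,0,0.15,0,0,0,0.15,0,0,0,0,0,0,0,0,0,0,0,0,0]' | grep -E 'gap|force|pos'
python3 -m inch '[0,0,0.15,0,0,0,0,0,0,0,0,0,0,0,0,0,0,0,0,0]' | grep -E 'gap|force|pos'
```

```text
tcp_pos: [0.4251, 0.3145, 0.102]
wrist_force: [-2.6, 0.7, 8.1]
finger_gap: 0.0071
grip_force: 89.7
tcp_pos: [0.4253, 0.315, 0.1019]
wrist_force: [-5.1, 0.7, 17.4]
finger_gap: 0.0071
grip_force: 90.7
```

```bash
python3 -m inch '[0,0,-0.1,0,0,0,0,0,0,0,0,0,0,0,0,0,0,0,0,0]' 0 90 | grep -E 'gap|force|pos'
python3 -m inch '[0,0,-2,0,0,0,-3,0,0,0,-4,0,0,0,-3,0,0,0,0,0]' | grep -E 'gap|force|pos'
python3 -m inch '[-2.6,2.87,0,0,-2.6,2.87,0,0,-2.6,2.87,0,0,-2.6,2.87,0,0,-2.6,2.87,0,0]' | grep -E 'pos'
python3 -m inch '[-2.6,2.87,0,0,-2.6,2.87,0,0,-2.6,2.87,0,0,-2.6,2.87,0,0,-2.6,2.87,0,0]' | grep -E 'pos'
python3 -m inch '[-2.6,2.87,0,0,-2.6,2.87,0,0,-2.6,2.87,0,0,-2.6,2.87,0,0,-2.6,2.87,0,0]' | grep -E 'pos'
python3 -m inch '[-2.6,2.87,0,0,-2.6,2.87,0,0,-2.6,2.87,0,0,0,0,0,0,0,0,0,0]' | grep -E 'pos'
python3 -m inch '[0,0,0,0.11,0,0,0,0.11,0,0,0,0.11,0,0,0,0.11,0,0,0,0.1]' | grep -E 'pos'
python3 -m inch '[0,0,0,0,0,0,0,0,0,0,0,0,0,0,0,0,0,0,0,0]' | grep -E 'pos'
python3 look.py w8; python3 bar.py w8
```

```text
tcp_pos: [0.4245, 0.3133, 0.0994]
wrist_force: [-0.5, -0.2, 0.6]
finger_gap: 0.0429
grip_force: 0.0
tcp_pos: [0.4275, 0.315, 0.2262]
wrist_force: [2.2, -0.4, 1.0]
finger_gap: 0.0424
grip_force: 0.0
tcp_pos: [0.4783, 0.1259, 0.2192]
tcp_pos: [0.5322, -0.0605, 0.2191]
tcp_pos: [0.586, -0.2465, 0.2188]
tcp_pos: [0.6178, -0.3585, 0.2166]
tcp_pos: [0.6181, -0.3543, 0.2198]
tcp_pos: [0.6183, -0.3558, 0.2199]
[ 0.61831333 -0.35582475  0.21986446] yaw 27.451815506747227 29.55
((354.5400085449219, 317.2200622558594), (12.200000762939453, 32.60000228881836), 53.13010025024414) [ 0.5888892  -0.39621491  0.14      ] -21.351379196728033
((323.0782775878906, 262.03424072265625), (14.62755298614502, 98.20449829101562), 1.818302869796753) [ 0.61409412 -0.35861803  0.14      ] 25.69721381275001
((349.0, 44.5), (9.0, 32.0), 90.0) [ 0.73418131 -0.31218871  0.14      ] 28.7615720864541
```

View pics/w8.png

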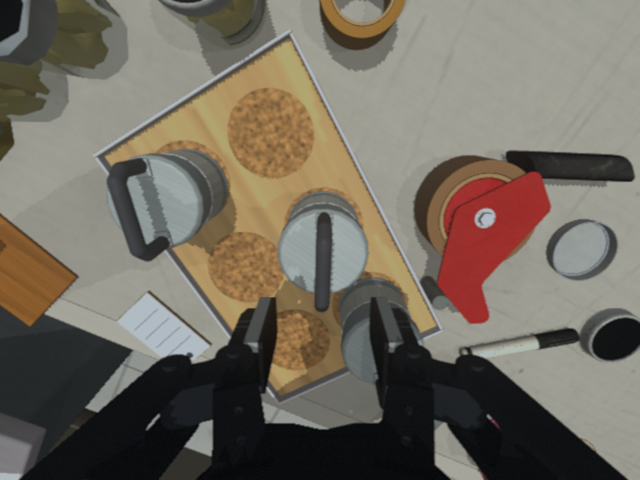

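The wrist view shows D's bar at (323,262) between the fingers. B at (375,330) and C at (140,205) are upright, and the disc A left is free. I'll carry D to the near slot.

```bash
python3 -m inch '[-0.5,0,2,0,0,0,2,0,0,0,2,0,0,0,2,0,0,0,0.3,0]' | grep -E 'pos|force'
python3 -m inch '[0,0,0,0,0,0,0,0,0,0,0,0,0,0,0,0,0,0,0,0]' -1 90 | grep -E 'gap|force'
python3 -m inch '[0,0,-1.5,0,0,0,-3,0,0,0,-3,0,0,0,-3,0,0,0,-3.5,0]' | grep -E 'gap|force|pos'
python3 -m inch '[0.24,-1.9,0,0,0.49,-3.8,0,0,0.49,-3.8,0,0,0.49,-3.8,0,0,0.49,-3.8,0,0]' | grep -E 'gap|pos'
python3 -m inch '[0.49,-3.8,0,0,0.49,-3.8,0,0,0.49,-3.8,0,0,0.49,-3.8,0,0,0.49,-3.8,0,0]' | grep -E 'gap|pos'
python3 -m inch '[0.49,-3.8,0,0,0.49,-3.8,0,0,0.49,-3.8,0,0,0.49,-3.8,0,0,0.24,-2,0,0]' | grep -E 'gap|pos'
python3 -m inch '[0,0,0,-0.1,0,0,0,-0.1,0,0,0,-0.1,0,0,0,0,0,0,0,0]' | grep -E 'gap|force|pos|ori'
```

```text
tcp_pos: [0.612, -0.3572, 0.1324]
wrist_force: [-0.8, 0.2, -0.6]
grip_force: 0.0
wrist_force: [-0.1, 1.3, 1.9]
finger_gap: 0.0073
grip_force: 87.8
tcp_pos: [0.6134, -0.358, 0.2776]
wrist_force: [-0.1, -1.2, -1.2]
finger_gap: 0.0073
grip_force: 87.9
tcp_pos: [0.554, -0.1951, 0.2771]
finger_gap: 0.0072
tcp_pos: [0.4883, -0.0149, 0.2774]
finger_gap: 0.0073
tcp_pos: [0.4278, 0.1493, 0.2776]
finger_gap: 0.0071
tcp_pos: [0.4297, 0.1465, 0.2772]
orientation: [0.0, 0.926, 0.378, 0.0]
wrist_force: [-0.1, 0.7, -1.2]
finger_gap: 0.0069
grip_force: 88.0
```

```bash
python3 -m inch '[0,0,2,0,0,0,3.5,0,0,0,3.5,0,0,0,3.5,0,0,0,2.5,0]' | grep -E 'gap|force|pos|ori'
python3 -m inch '[0,0,0.9,0,0,0,0.8,0,0,0,0.4,0,0,0,0,0,0,0,0,0]' | grep -E 'gap|force|pos'
python3 -m inch '[0,0,0.2,0,0,0,0.1,0,0,0,0,0,0,0,0,0,0,0,0,0]' | grep -E 'gap|force|pos'
python3 -m inch '[0,0,0.1,0,0,0,0.1,0,0,0,0,0,0,0,0,0,0,0,0,0]' | grep -E 'gap|force|pos'
```

```text
tcp_pos: [0.4285, 0.1459, 0.1244]
orientation: [-0.0, 0.926, 0.378, -0.001]
wrist_force: [0.7, 0.2, -1.8]
finger_gap: 0.0068
grip_force: 88.0
tcp_pos: [0.4308, 0.1465, 0.1071]
wrist_force: [1.0, 0.1, -0.5]
finger_gap: 0.0072
grip_force: 87.9
tcp_pos: [0.4298, 0.1464, 0.103]
wrist_force: [0.6, -0.6, -1.8]
finger_gap: 0.0071
grip_force: 87.9
tcp_pos: [0.43, 0.1468, 0.1017]
wrist_force: [-2.3, 0.1, 6.6]
finger_gap: 0.0073
grip_force: 89.1
```

```bash
python3 -m inch '[0,0,-0.1,0,0,0,0,0,0,0,0,0,0,0,0,0,0,0,0,0]' 0 90 | grep -E 'gap|force|pos'
python3 -m inch '[0,0,-2,0,0,0,-3,0,0,0,-4,0,0,0,-3,0,0,0,0,0]' | grep -E 'force|pos'
python3 -m inch '[0,0,0,-0.11,0,0,0,-0.11,0,0,0,-0.11,0,0,0,-0.1,0,0,0,0]' 0.6 40 | grep -E 'pos'
python3 -m inch '[-3.7,0.72,0,0,-3.7,0.72,0,0,-3.7,0.72,0,0,-3.7,0.72,0,0,-3.7,0.72,0,0]' | grep -E 'pos'
python3 -m inch '[-3.7,0.72,0,0,-3.7,0.72,0,0,-3.7,0.72,0,0,0,0,0,0,0,0,0,0]' | grep -E 'pos'
python3 -m inch '[0,0,0,0,0,0,0,0,0,0,0,0,0,0,0,0,0,0,0,0]' | grep -E 'pos|gap'
python3 look.py w9; python3 - <<'E'
from h import *
t=eyes.read_camera("top")[:,:,::-1];s=eyes.read_camera("scene")[:,:,::-1]
cv2.imwrite("pics/top1.png",t);w=cv2.imread("pics/w9.png")
o=np.zeros((600,800,3),np.uint8);o[:306]=cv2.resize(t[180:310,150:490],(800,306),interpolation=3)
o[306:,:392]=cv2.resize(w,(392,294),interpolation=3);o[306:,400:680]=cv2.resize(s[280:420,230:370],(280,294),interpolation=3)
cv2.imwrite("pics/c2.png",o)
E
```

```text
tcp_pos: [0.4296, 0.1463, 0.1016]
wrist_force: [0.8, -0.1, -0.2]
finger_gap: 0.0424
grip_force: 0.0
tcp_pos: [0.4329, 0.1469, 0.2279]
wrist_force: [1.1, -0.0, 1.1]
grip_force: 0.0
tcp_pos: [0.4295, 0.1463, 0.2214]
tcp_pos: [0.3969, -0.0406, 0.2216]
tcp_pos: [0.3779, -0.1526, 0.2215]
tcp_pos: [0.3786, -0.1497, 0.2218]
finger_gap: 0.0681
[ 0.37864157 -0.14974873  0.22181774] yaw 69.31635018966425 36.6833
```

View pics/c2.png

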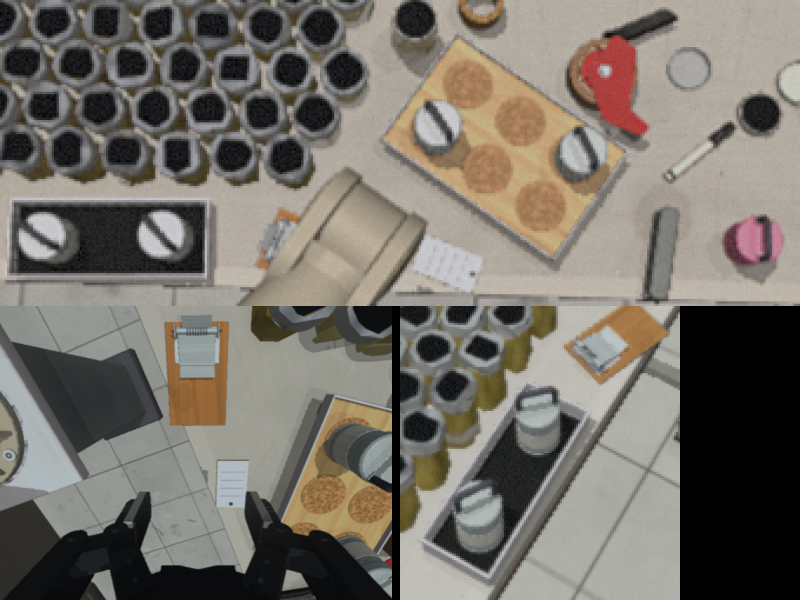

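View pics/w9.png

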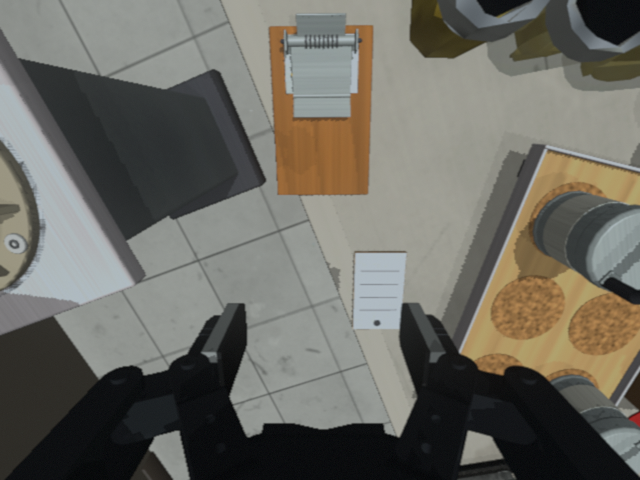

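Both light cans (A and D) stand upright in the tray, and the two full ones (B and C) are on the riser. In w9 the board corners are (269,26), (373,26), (368,194) and (278,194), with the jaw lip front at (322,117). The card corners are (353,251), (406,251), (403,330) and (352,329).

```bash
cat > card.py <<'E'
from h import *
import pickle,sys
n=sys.argv[1];b=pickle.load(open(f"pics/{n}.pkl","rb"));im=cv2.imread(f"pics/{n}.png")
s=get_state();m=toolyaw(s);p0=s["tcp_pos"]
h=cv2.cvtColor(im,cv2.COLOR_BGR2HSV)
def rect(mask,name,z,roi):
    k=np.zeros(mask.shape,np.uint8);x0,y0,x1,y1=roi;k[y0:y1,x0:x1]=mask[y0:y1,x0:x1]*255
    c=max(cv2.findContours(k,0,1)[0],key=cv2.contourArea)
    q=cv2.approxPolyDP(c,6,True)[:,0,:]
    P=np.array([plane(b,*p,z) for p in c[:,0,:]]);L=((P-p0)@m)[:,:2]*100
    (c0,sz,a)=cv2.minAreaRect(L.astype(np.float32))
    print(name,"centre tool x,y cm",np.round(c0,2),"size",np.round(sz,2),"angle",round(a,2),"world",((P.min(0)+P.max(0))/2).round(4));print("   corners px",q.tolist(),"tool cm",np.round([((plane(b,*p,z)-p0)@m)[:2]*100 for p in q],2).tolist())
roi=[int(v) for v in sys.argv[2:6]]
rect((h[...,2]>185)&(h[...,1]<40),"card",.005,roi)
if len(sys.argv)>6: rect((h[...,1]>110)&(h[...,0]<20),"board",.005,(255,10,385,205))
E
python3 card.py w9 340 240 415 340 b; python3 - <<'E'
from h import *
import pickle
a=pickle.load(open("pics/w9.pkl","rb"));b=pickle.load(open("pics/w7.pkl","rb"));c=pickle.load(open("pics/w2.pkl","rb"))
for n,p,q,i in(("board near-left",(278,194),(414,323),b),("board near-right",(368,194),(472,290),b),("card far-left",(353,251),(486,329),b),("card far-right",(406,251),(203,231),c)):
    print(n,tri([ray(a,*p),ray(i,*q)])[0].round(4))
E
```

```text
card centre tool x,y cm [-9.57  6.17] size [9.16 5.3 ] angle 0.05 world [ 0.403  -0.2613  0.005 ]
   corners px [[356, 254], [354, 327], [397, 328], [405, 254]] tool cm [[-4.99, 3.56], [-14.01, 3.6], [-14.15, 8.58], [-5.0, 8.81]]
board centre tool x,y cm [ 8.92 -0.1 ] size [ 9.04 14.85] angle 89.5 world [ 0.4093 -0.0664  0.005 ]
   corners px [[270, 27], [278, 193], [366, 193], [372, 26], [346, 26], [357, 27], [362, 39], [349, 118], [292, 117], [279, 40], [284, 28], [295, 27]] tool cm [[16.24, -4.6], [1.61, -4.52], [1.6, 4.37], [16.32, 4.31], [16.32, 2.04], [16.24, 3.0], [15.32, 3.47], [8.74, 2.48], [8.83, -2.9], [15.24, -3.86], [16.17, -3.38], [16.24, -2.42]]
board near-left [ 0.3443 -0.1203  0.0083]
board near-right [ 0.4262 -0.1524  0.0043]
card far-left [ 0.3935 -0.205   0.0066]
card far-right [ 0.4445 -0.2274  0.0028]
```

```bash
python3 -m inch '[-3.2,1.54,0,0,-3.2,1.54,0,0,-3.2,1.54,0,0,-3.2,1.55,0,0,0,0,2,0]' 0.55 | grep -E 'pos'
python3 -m inch '[0,0,3,0,0,0,3,0,0,0,2.5,0,0,0,0,0,0,0,0,0]' | grep -E 'pos|force'
python3 -m inch '[0,0,0,0,0,0,0,0,0,0,0,0,0,0,0,0,0,0,0,0]' | grep -E 'pos|force|gap'
python3 look.py w10;python3 card.py w10 200 100 450 460
```

```text
tcp_pos: [0.3935, -0.3001, 0.2048]
tcp_pos: [0.3898, -0.2914, 0.116]
wrist_force: [0.1, 0.2, 1.1]
grip_force: 0.0
tcp_pos: [0.3911, -0.2928, 0.1178]
wrist_force: [-0.5, -0.1, -0.2]
finger_gap: 0.0663
grip_force: 0.0
[ 0.39109544 -0.29275806  0.11777509] yaw 69.20914217215102 38.0833Traceback (most recent call last):
  File "card.py", line 14, in <module>
    rect((h[...,2]>185)&(h[...,1]<40),"card",.005,roi)
    ~~~~^^^^^^^^^^^^^^^^^^^^^^^^^^^^^^^^^^^^^^^^^^^^^^
  File "card.py", line 8, in rect
    c=max(cv2.findContours(k,0,1)[0],key=cv2.contourArea)
ValueError: max() iterable argument is empty
```

View pics/w10.png

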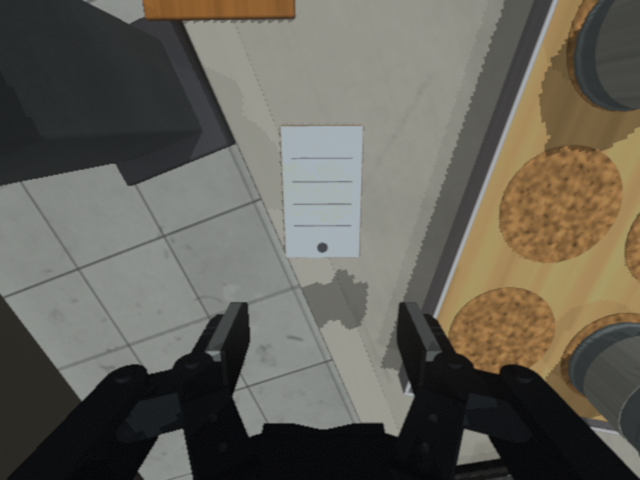

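The card corners are at (281,126), (363,126), (359,257) and (287,257), centred between the fingers (248 to 398) and aligned with them.

```bash
python3 - <<'E'
from h import *
import pickle
b=pickle.load(open("pics/w10.pkl","rb"));s=get_state();m=toolyaw(s);p0=s["tcp_pos"]
print(np.round([((plane(b,*p,.005)-p0)@m)[:2]*100 for p in((281,126),(363,126),(359,257),(287,257))],2))
E
python3 -m inch '[0,0,3,0,0,0,3,0,0,0,2,0,0,0,1,0,0,0,0,0]' | grep -E 'pos|force'
python3 -m inch '[0,0,0.5,0,0,0,0.3,0,0,0,0,0,0,0,0,0,0,0,0,0]' | grep -E 'pos|force|gap'
```

```text
[[ 8.06 -2.74]
 [ 8.05  2.73]
 [-1.32  2.77]
 [-1.31 -2.66]]
tcp_pos: [0.3893, -0.291, 0.0249]
wrist_force: [-0.4, 0.3, -0.2]
grip_force: 0.0
tcp_pos: [0.3911, -0.2929, 0.0196]
wrist_force: [0.2, -0.6, -0.3]
finger_gap: 0.0661
grip_force: 0.0
```

```bash
python3 -m inch '[0,0,0.3,0,0,0,0.2,0,0,0,0,0,0,0,0,0,0,0,0,0]' | grep -E 'pos|force'
python3 -m inch '[0,0,0.2,0,0,0,0,0,0,0,0,0,0,0,0,0,0,0,0,0]' | grep -E 'pos|force'
python3 -m inch '[0,0,0.15,0,0,0,0,0,0,0,0,0,0,0,0,0,0,0,0,0]' | grep -E 'pos|force'
python3 -m inch '[0,0,0.15,0,0,0,0,0,0,0,0,0,0,0,0,0,0,0,0,0]' | grep -E 'pos|force'
```

```text
tcp_pos: [0.3906, -0.2923, 0.0138]
wrist_force: [0.2, 0.1, 0.5]
grip_force: 0.0
tcp_pos: [0.3906, -0.2924, 0.0118]
wrist_force: [1.0, -0.1, -0.6]
grip_force: 0.0
tcp_pos: [0.3906, -0.2924, 0.0103]
wrist_force: [0.2, 0.3, 0.7]
grip_force: 0.0
tcp_pos: [0.3906, -0.2924, 0.0088]
wrist_force: [0.2, 0.1, 0.3]
grip_force: 0.0
```

```bash
python3 -m inch '[0,0,0.15,0,0,0,0,0,0,0,0,0,0,0,0,0,0,0,0,0]' | grep -E 'pos|force'
python3 -m inch '[0,0,0.1,0,0,0,0,0,0,0,0,0,0,0,0,0,0,0,0,0]' | grep -E 'pos|force'
python3 -m inch '[0,0,0.1,0,0,0,0,0,0,0,0,0,0,0,0,0,0,0,0,0]' | grep -E 'pos|force'
```

```text
tcp_pos: [0.3906, -0.2924, 0.0073]
wrist_force: [-0.0, 1.0, 0.6]
grip_force: 0.0
tcp_pos: [0.3906, -0.2923, 0.0063]
wrist_force: [0.6, 0.1, -0.3]
grip_force: 0.0
tcp_pos: [0.3906, -0.2924, 0.0053]
wrist_force: [0.0, -0.3, -0.6]
grip_force: 0.0
```

```bash
python3 -m inch '[0,0,0.1,0,0,0,0,0,0,0,0,0,0,0,0,0,0,0,0,0]' | grep -E 'pos|force'
python3 -m inch '[0,0,0.1,0,0,0,0,0,0,0,0,0,0,0,0,0,0,0,0,0]' | grep -E 'pos|force'
python3 -m inch '[0,0,0.1,0,0,0,0,0,0,0,0,0,0,0,0,0,0,0,0,0]' | grep -E 'pos|force'
```

```text
tcp_pos: [0.3907, -0.2924, 0.0044]
wrist_force: [-0.5, 0.4, 0.8]
grip_force: 0.7
tcp_pos: [0.3908, -0.2925, 0.0043]
wrist_force: [-2.7, 1.7, 11.1]
grip_force: 5.2
tcp_pos: [0.3909, -0.2926, 0.0042]
wrist_force: [-4.4, 4.0, 19.8]
grip_force: 9.6
```

```bash
python3 -m inch '[0,0,-0.49,0,0,0,0,0,0,0,0,0,0,0,0,0,0,0,0,0]' | grep -E 'pos|force'
python3 -m inch '[0,0,0,0,0,0,0,0,0,0,0,0,0,0,0,0,0,0,0,0]' -1 40 | grep -E 'pos|force|gap'
python3 -m inch '[0,0,0,0,0,0,0,0,0,0,0,0,0,0,0,0,0,0,0,0]' | grep -E 'pos|force|gap'
```

```text
tcp_pos: [0.3904, -0.2921, 0.0067]
wrist_force: [-0.0, 0.3, 0.4]
grip_force: 0.0
tcp_pos: [0.3909, -0.2926, 0.0073]
wrist_force: [1.2, -0.4, 1.0]
finger_gap: 0.0541
grip_force: 42.6
tcp_pos: [0.3907, -0.2925, 0.0073]
wrist_force: [0.1, -1.0, 1.2]
finger_gap: 0.0541
grip_force: 42.8
```

```bash
python3 -m inch '[0,0,-1.2,-0.007,0,0,-1.3,0,0,-3.1,0,0,0,-3.1,0,0,0,0,0,0]' | grep -E 'pos|force|gap'
python3 -m inch '[3,0,0,0,3,0,0,0,3,0,0,0,3,0,0,0,0,0,0,0]' | grep -E 'pos|force|gap'
python3 -m inch '[0,0,0,0,0,0,0,0,0,0,0,0,0,0,0,0,0,0,0,0]' | grep -E 'pos|force|gap'
python3 look.py w11
```

```text
tcp_pos: [0.3262, -0.2651, 0.0305]
wrist_force: [-1.2, 1.5, -1.1]
finger_gap: 0.0545
grip_force: 42.4
tcp_pos: [0.3733, -0.1534, 0.0315]
wrist_force: [-0.8, 0.9, -0.6]
finger_gap: 0.054
grip_force: 42.4
tcp_pos: [0.3741, -0.1591, 0.0321]
wrist_force: [-0.3, -0.1, -0.3]
finger_gap: 0.0539
grip_force: 42.4
[ 0.37410833 -0.15913632  0.03214319] yaw 69.49789656084118 45.6333
```

View pics/w11.png

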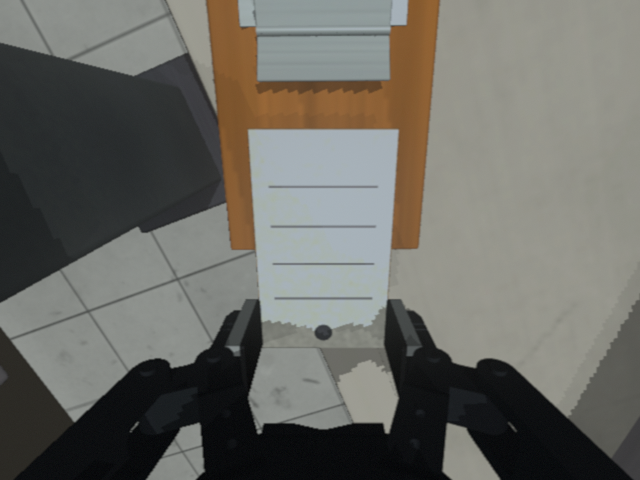

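The card is held level, with its front edge from (248,129) to (399,129) before the jaw flare (257 to 391, row 80). The board edges run from (231,248) to (207,0) and from (420,248) to (439,0). I'll check the alignment numerically.

```bash
python3 - <<'E'
from h import *
import pickle
b=pickle.load(open("pics/w11.pkl","rb"));im=cv2.imread("pics/w11.png");h=cv2.cvtColor(im,cv2.COLOR_BGR2HSV)
s=get_state();m=toolyaw(s);p0=s["tcp_pos"]
o=(h[...,1]>110)&(h[...,0]<20);w=(h[...,2]>140)&(h[...,1]<40)
def fit(rows,side,mask,z,lo,hi):
    P=[]
    for r in rows:
        c=np.where(mask[r,lo:hi])[0]+lo;u=c.min() if side<0 else c.max()+1
        P.append(((plane(b,u,r+.5,z)-p0)@m)[:2])
    P=np.array(P)*100;k=np.polyfit(P[:,0],P[:,1],1);return k
zc=p0[2]-.0073+.005
for n,a in(("boardL",(range(40,240,10),-1,o,.005,190,320)),("boardR",(range(40,240,10),1,o,.005,330,450)),("cardL",(range(135,295,8),-1,w,zc,235,320)),("cardR",(range(135,295,8),1,w,zc,330,404))):
    k=fit(*a);print(n,"slope deg",np.degrees(k[0]).round(2),"y at x=0",k[1].round(2),"at 8",np.polyval(k,8).round(2))
print("card front x",(((plane(b,323,129,zc))-p0)@m)[0],"board near x",(((plane(b,326,248,.005))-p0)@m)[0])
E
```

```text
boardL slope deg -0.3 y at x=0 -4.42 at 8 -4.47
boardR slope deg -0.21 y at x=0 4.63 at 8 4.6
cardL slope deg 5.09 y at x=0 -3.27 at 8 -2.56
cardR slope deg -6.3 y at x=0 3.5 at 8 2.62
card front x 0.08048435312660777 board near x 0.02510414855048344
```

```bash
python3 -m inch '[0,0.05,0.6,-0.004,0,0,0.6,0,0,0,0.5,0,0,0,0.2,0,0,0,0,0]' | grep -E 'pos|force'
python3 -m inch '[0,0,0.1,0,0,0,0,0,0,0,0,0,0,0,0,0,0,0,0,0]' | grep -E 'pos|force'
python3 -m inch '[0,0,0.06,0,0,0,0,0,0,0,0,0,0,0,0,0,0,0,0,0]' | grep -E 'pos|force'
```

```text
tcp_pos: [0.3742, -0.1581, 0.0124]
wrist_force: [-0.3, -0.3, -0.2]
grip_force: 42.4
tcp_pos: [0.375, -0.1585, 0.0123]
wrist_force: [-0.8, 1.0, -0.7]
grip_force: 42.4
tcp_pos: [0.375, -0.1586, 0.0118]
wrist_force: [-0.7, -0.2, 4.0]
grip_force: 42.8
```

```bash
python3 -m inch '[0.5,0,0,0,0.5,0,0,0,0.5,0,0,0,0.5,0,0,0,0,0,0,0]' - 70 | grep -E 'pos|force'
python3 -m inch '[0.4,0,0,0,0.4,0,0,0,0.4,0,0,0,0,0,0,0,0,0,0,0]' | grep -E 'pos|force'
```

```text
tcp_pos: [0.3828, -0.1408, 0.0125]
wrist_force: [-1.4, -2.5, 9.1]
grip_force: 74.6
tcp_pos: [0.387, -0.1308, 0.0126]
wrist_force: [-2.8, -7.3, 9.2]
grip_force: 75.3
```

```bash
python3 -m inch '[0.4,0,0,0,0.4,0,0,0,0.4,0,0,0,0,0,0,0,0,0,0,0]' | grep -E 'pos|force|gap'
python3 -m inch '[0.3,0,0,0,0.3,0,0,0,0.2,0,0,0,0,0,0,0,0,0,0,0]' | grep -E 'pos|force|gap|ori'
```

```text
tcp_pos: [0.3914, -0.1195, 0.0126]
wrist_force: [-1.1, -5.6, 6.9]
finger_gap: 0.0534
grip_force: 75.5
tcp_pos: [0.3941, -0.112, 0.0126]
orientation: [0.003, 0.82, 0.572, -0.001]
wrist_force: [-1.1, -6.9, 7.6]
finger_gap: 0.0531
grip_force: 75.9
```

```bash
python3 -m inch '[0.2,0,0,0,0.2,0,0,0,0,0,0,0,0,0,0,0,0,0,0,0]' | grep -E 'pos|wrist'
python3 -m inch '[0.2,0,0,0,0,0,0,0,0,0,0,0,0,0,0,0,0,0,0,0]' | grep -E 'pos|wrist'
python3 -m inch '[0.15,0,0,0,0,0,0,0,0,0,0,0,0,0,0,0,0,0,0,0]' | grep -E 'pos|wrist'
```

```text
tcp_pos: [0.3954, -0.1083, 0.0126]
wrist_force: [-1.1, -6.5, 8.2]
tcp_pos: [0.3961, -0.1065, 0.0126]
wrist_force: [-1.8, -6.7, 8.4]
tcp_pos: [0.3965, -0.1054, 0.0126]
wrist_force: [-2.3, -7.3, 8.1]
```

```bash
python3 -m inch '[0.15,0,0,0,0,0,0,0,0,0,0,0,0,0,0,0,0,0,0,0]' | grep -E 'pos|wrist'
python3 -m inch '[0.15,0,0,0,0,0,0,0,0,0,0,0,0,0,0,0,0,0,0,0]' | grep -E 'pos|wrist'
python3 -m inch '[0.1,0,0,0,0.1,0,0,0,0,0,0,0,0,0,0,0,0,0,0,0]' | grep -E 'pos|wrist|gap'
```

```text
tcp_pos: [0.3965, -0.1053, 0.0126]
wrist_force: [-4.2, -13.7, 7.4]
tcp_pos: [0.3966, -0.1052, 0.0126]
wrist_force: [-6.5, -18.2, 6.9]
tcp_pos: [0.3967, -0.105, 0.0126]
wrist_force: [-10.5, -26.3, 6.7]
finger_gap: 0.0533
```

The card has stopped at 57.6 mm of travel with a clear force rise, where the estimate was 57 to 60 mm. I'll ease off, release, rise and look.

```bash
python3 -m inch '[-0.3,0,0,0,0,0,0,0,0,0,0,0,0,0,0,0,0,0,0,0]' | grep -E 'pos|wrist'
python3 -m inch '[0,0,-0.05,0,0,0,0,0,0,0,0,0,0,0,0,0,0,0,0,0]' 0.5 | grep -E 'pos|wrist|gap'
python3 -m inch '[-0.3,0,-0.5,0,0,0,-1.5,0,0,0,-3,0,-3,0,-3,0,-3,0,-3,0]' | grep -E 'pos|wrist|gap'
python3 -m inch '[-2,0,0,0,0,0,0,0,0,0,0,0,0,0,0,0,0,0,0,0]' | grep -E 'pos|wrist|gap'
python3 look.py w12; python3 - <<'E'
from h import *
t=eyes.read_camera("top")[:,:,::-1];s=eyes.read_camera("scene")[:,:,::-1]
w=cv2.imread("pics/w12.png")
o=np.zeros((600,800,3),np.uint8);o[:306]=cv2.resize(t[180:310,150:490],(800,306),interpolation=3)
o[306:,:392]=cv2.resize(w,(392,294),interpolation=3);o[306:,400:]=cv2.resize(w[0:240,160:480],(400,294),interpolation=3)
cv2.imwrite("pics/c3.png",o)
E
```

```text
tcp_pos: [0.3966, -0.1052, 0.0126]
wrist_force: [-5.0, -15.5, 8.0]
tcp_pos: [0.3958, -0.1004, 0.0118]
wrist_force: [-0.1, 0.1, -0.2]
finger_gap: 0.0642
tcp_pos: [0.3741, -0.1581, 0.1223]
wrist_force: [1.7, -1.0, -0.1]
finger_gap: 0.0639
tcp_pos: [0.3672, -0.1765, 0.1203]
wrist_force: [0.5, -0.6, -0.3]
finger_gap: 0.0639
[ 0.36719562 -0.17651606  0.12034852] yaw 69.87849400625137 52.7667
```

View pics/c3.png

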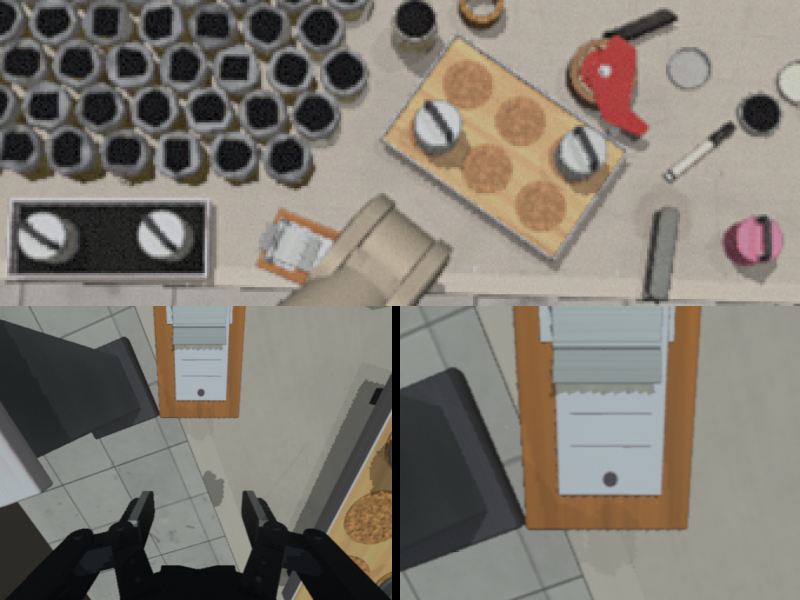

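The card is under the clip, straight, and nothing else has moved. I'll measure its rear edge, which should stand 20 mm from the board's near end, and its angle.

```bash
python3 - <<'E'
from h import *
import pickle
b=pickle.load(open("pics/w12.pkl","rb"));im=cv2.imread("pics/w12.png");h=cv2.cvtColor(im,cv2.COLOR_BGR2HSV)
s=get_state();m=toolyaw(s);p0=s["tcp_pos"]
o=((h[...,1]>110)&(h[...,0]<20));w=(h[...,2]>140)&(h[...,1]<40)
def pt(u,v,z): return ((plane(b,u,v,z)-p0)@m)[:2]*100
be=[];ce=[];cl=[];cr=[];bl=[];br=[]
for u in range(295,365,5):
    be.append(pt(u+.5,np.where(o[80:230,u])[0].max()+81,.005)); ce.append(pt(u+.5,np.where(w[80:165,u])[0].max()+81,.010))
for v in range(75,148,5):
    r=np.where(w[v,275:385])[0]+275;cl.append(pt(r.min(),v+.5,.010));cr.append(pt(r.max()+1,v+.5,.010))
    r=np.where(o[v,240:410])[0]+240;bl.append(pt(r.min(),v+.5,.005));br.append(pt(r.max()+1,v+.5,.005))
f=lambda P,a,c:np.polyfit(np.array(P)[:,a],np.array(P)[:,c],1)
B,C=f(be,1,0),f(ce,1,0);print("board end x",B[1],"card end x",C[1],"angles",np.degrees([B[0],C[0]]).round(2))
for n,P in(("cl",cl),("cr",cr),("bl",bl),("br",br)):
    k=f(P,0,1);print(n,np.degrees(k[0]).round(2),np.polyval(k,10).round(2))
E
```

```text
board end x 4.300379608153339 card end x 6.273149229629115 angles [-0.1 -0.1]
cl 0.15 -2.4
cr 0.15 3.13
bl 0.3 -4.35
br 0.12 4.7
```

```bash
python3 -c "
from workcell import env
print(env.hand_in())"
```

```text
the job is handed in; nothing more can be done
None
```

The job is handed in: the two light cans stand upright in the refill tray, the two full ones are upright on the riser, and the refill card is straight and home under the clip, with no sign in the pictures that the stapler or the jar moved.

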